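# Flip the saw-jig stop down and butt the batten against it

## Robot

A 6-joint arm with a two-finger parallel gripper is mounted at the origin on the work surface. World frame = base frame: x ahead of the robot, y to its left, z up, the work surface at z = 0. Lengths are in m, angles in rad, forces in N, time in s.
With the tool pointing down it reaches from about 0.35 to 0.975 m from the base axis. Payload 4.9 kg.
Tool frame: the origin (TCP) lies at the very end of the fingers, on their centre line; the grasp point (between the pads) lies 19 mm behind it; x points along the fingers, y is the direction in which the jaws open and shut, and the axes are right-handed (so a half turn about x gives the same grasp; the last joint's range is limited). The gripper opens to 85 mm and grips with 20 to 120 N. Pads are 22 mm wide; open, the fingers measure 114 mm over their backs; the gripper's body (76 mm by 85 mm) begins 54 mm behind the grasp point. The pads swing forward as they close: fully open they stand 13 mm farther back than shut.
Start: joints at [-1.221, 0.053, 1.613, -0, 1.476, -0.119], TCP at [0.282, -0.558, 0.231] pointing down, gripper open.
Joint ranges: [-3.01, 3.01], [-1.01, 2.22], [0.06, 2.58], [-1.02, 4.17], [0.09, 2.62], [-3.14, 3.14]. Speed limits (rad/s): [2.57, 2.57, 3.14, 3.14, 3.14, 3.14].

## Interface

Orientations are given as a rotation vector (axis times angle).
In Python, from station import ctrl, get_image, calibration, finish_job, search_frame, cut_out, mark_of gives the robot as it stands. The module is installed in compiled form; this text tells all that it offers.
- The arm moves only by the tool arm_command, never from a script. Its argument "plan" is a list that holds one entry, the list of rows, each a list of 7 numbers: the shift along the tool's x, y, z in m, then the turn, a rotation vector about the tool's x, y, z in degrees, then the finger opening in m, from 0 to 0.0854. A call has 1 to 20 rows; each row shifts and turns the pose as measured when the row begins, along the tool's axes as they then stand; what a row does not reach is not made up. A row lasts 1/12 s, in which the tool goes at most 41.7 mm and 7.16 degrees, less where a joint would pass 70% of its speed; a pose out of reach is approached as far as the arm can. A call with a gripper value outside its range is refused whole. The fingers move at their own pace and stop on an object; "squeeze" is the grip in N (left out, the last holds). Time passes only in rows, so rows that do not move let the fingers close. It gives the time, the measured TCP pose, the force and the opening at its end, in the units of the state.
- ctrl.get_obs(): the state, without advancing time (a new reading comes with each control period).
- get_image(name): name is "scene" or "side" or "wrist"; returns the picture (480x640x3 uint8, red, green, blue); there is no depth.
- calibration(name): a dict with "fx", "fy", "cx", "cy" (pixels), "cam_to_world" (4x4, takes a point from camera to world coordinates); the wrist camera has in their place "hand_eye" (4x4, takes a point from camera to tool coordinates, whose origin is the TCP and whose axes are the tool frame's). Camera axes: x right, y down, z forward; pixel columns grow to the right and rows downward; lengths in m; the calibration is good to about 2 mm. A picture is of the moment at which its call begins: read the wrist's pose just before it. calibration takes no time and is no camera call.
- finish_job(): hands the job in, once; it reports no verdict.
Trained networks look in the newest picture that a camera, given by its name, has taken for a name from the list of things; names that differ only in an ending like _2 or _b are one class to them, and where a whole thing is asked for, a point or a joint stands for the part that bears it (a point fixed in the world has none). Each returns a list of dicts, best first, with "conf" (0 to 1); they miss things now and then, are a little off and sometimes report something else, mostly with a low value. They report only what shows in the picture. A call takes as long as a camera call. They do not tell look-alikes from the thing itself.
- search_frame(camera, thing): "at" ([x, y, z] in m, in the coordinates of the camera as it stood for that picture, good to about 4 mm: the middle of the surface that is visible of it).
- cut_out(camera, thing): "mask" (480x640 bool, what is visible of it).
- mark_of(camera, thing): "at" ([x, y, z] in m, in the coordinates of the camera as it stood for that picture, good to about 4 mm: a listed point, or the origin of a listed thing).
The state is a dict: "t": time; "q": joint angles; "dq": joint speeds; "effort": joint torques, N m; "tool_pos": TCP position; "tool_rot": TCP orientation; "contact_force": force on the tool from outside, world axes, zero at the start; "wrist_torque": the same for the moment, N m; "opening": finger opening in m.
Only numpy, scipy, OpenCV 4.12 (cv2) and the standard library are available. Lean on these libraries where they do the work, as an engineer would, in place of code of your own. Each camera call takes 0.05 s, during which the arm holds its last target. There are 200 camera calls.

## Task

Set the saw jig up for a cut: with the fingertips, push the red flip stop over towards you until it lies fully down, then push the pine batten flat along the fence and leftwards (as the robot sees it) until its left end butts against the red stop. Push only: do not pick the batten up. Leave the blue stop standing up and everything else on the bench where it is.

Things in the scene. Friction and masses are not known exactly. Their poses are not given: they have to be found in the camera images.
- jig: Saw jig fixed to the bench: grey bed (top at z = 12 mm) with an aluminium fence. Origin at bench height, under the fence's front face; x points away from the robot across the fence, y left along it, z up. Bed x -125 to +80 mm, fence x 0 (front face) to +30 mm, top 52 mm above the bench; both y -420 to +320 mm. A dark saw kerf at y = -20 mm does not matter.
- batten: Loose pine batten lying flat on the bed in front of the fence, 60 mm wide (its x), 240 mm long (its y, roughly along the fence), 30 mm thick, 0.14 to 0.28 kg. Origin at the centre of its underside, 12 mm above the bench. It starts to the right of both stops, off the fence and a little askew.
- batten_left_end (a point): Centre of the batten's left (+y) end face, 15 mm above the bed (27 mm above the bench). Home, it lies 30 mm in front of the fence face.
- batten_right_end (a point): Centre of the batten's right (-y) end face, 15 mm above the bed.
- red_stop (a joint): Red flip stop, rad. 0 = fully down on a hard limit: arm level, pointing to the robot across the fence. Grows as the arm swings up: 1.57 upright, 2.45 = limit, leaning back away from the robot. Starts at 2.1 to 2.4. Stiff hinge: it stays at any angle where it is left; 2 to 4 N at its free end turn it, all the way down.
- red_stop_hinge (a point): Red stop's hinge, fixed, 66 mm above the bench, 35 mm behind the fence's front face; axes as the jig's, hinge along y. Arm: red bar 24 mm wide (y), 10 mm thick, centred on the hinge, 95 mm long. 52 to 92 mm out, a 12 mm thick fin stands 48 mm from its centre line: down, it hangs to 6 mm above the bed, in the batten's way; leaning back, it points up and to the robot.
- red_stop_face (a point): Fixed point where the centre of the batten's left end face belongs: on the right side of the fin when the stop is down, 6 mm to the right of the hinge point, 30 mm in front of the fence face, 27 mm above the bench (axes as the jig's).
- blue_stop (a joint): Angle of the blue flip stop, same build and meaning as the red one; it starts leaning back (2.1 to 2.4) and must stay up. The two stops sit on the fence in either order, at least 85 mm apart.
- blue_stop_hinge (a point): Hinge axis of the blue stop, 66 mm above the bench, 35 mm behind the fence's front face.
- glue: Bystander: yellow glue bottle, 56 mm diameter, 170 mm tall, upright behind the jig. Origin under its centre.
- tape: Bystander: red tape measure, 65 x 35 x 60 mm, behind the jig. Origin under its centre.
- mallet: Bystander: hammer lying to the left of the jig. Origin at its middle, underside.
- screwdriver: Bystander: yellow screwdriver lying to the right of the jig. Origin at its middle, underside.
- offcut: Bystander: pine offcut 45 x 70 x 30 mm on the bed beyond the stops, at its left end. Origin under its centre.
Mind the look-alikes: they are no part of the job. What is shaped like the batten but orange or turquoise is not meant.

How it is judged:
By the outcome, as a careful person would: the job done as asked, in the order asked, and still so for the second after the job is handed in, with the robot touching nothing.
It also fails if it takes over 70 s, if anything falls off the work surface, if the arm or the gripper's body presses on something with over 40 N, if the wrist force passes 120 N, or if a joint passes its speed limit or range.

## Working session

There is one attempt and no reset: what is moved stays moved. The work goes in short steps, Python scripts to look and compute and a tool call to move; the robot and the scene stay as the last step left them, time stands still between calls to the robot, and variables do not carry over. Pictures are saved under pics/ and viewed, about 8 in all and at most 12, crops included, and the job is handed in when it is done.

Besides the shell and the picture viewer there is one more tool, called after ">>>" as name([rows], argument=value, ...), one row to a line, values as JSON. arm_command: Moves the arm, as the interface text tells. Its arguments: {"type":"object","properties":{"plan":{"type":"array","items":{"type":"array","items":{"type":"array","items":{"type":"number"}}}},"squeeze":{"type":"number"}},"required":["plan"]}

```bash
mkdir -p pics; cat > h.py <<'E'
import numpy as np,cv2
from scipy.spatial.transform import Rotation as R
from station import *
def T(name):
    c=calibration(name)
    if name!="wrist": return np.array(c["cam_to_world"])
    o=ctrl.get_obs();M=np.eye(4);M[:3,:3]=R.from_rotvec(o["tool_rot"]).as_matrix();M[:3,3]=o["tool_pos"]
    return M@np.array(c["hand_eye"])
def snap(name,fn=None):
    M=T(name);im=get_image(name)
    if fn: cv2.imwrite(f"pics/{fn}.png",im[:,:,::-1])
    return im,M
def marks(name,M,things,f=mark_of):
    for t in things:
        for d in f(name,t)[:3]:
            print(name,t,round(d["conf"],2),np.round((M@np.r_[d["at"],1])[:3],4))
def px(name,M,p):
    c=calibration(name);q=np.linalg.inv(M)@np.r_[p,1]
    return c["fx"]*q[0]/q[2]+c["cx"],c["fy"]*q[1]/q[2]+c["cy"]
E
python3 - <<'E'
from h import *
o=ctrl.get_obs();print(o["t"],o["tool_pos"],o["tool_rot"],R.from_rotvec(o["tool_rot"]).as_matrix().round(3))
for n in("scene","side"):
    im,M=snap(n,n+"1")
    marks(n,M,["jig","batten","batten_left_end","batten_right_end","red_stop_hinge","blue_stop_hinge","red_stop_face","offcut","glue","tape"])
E
```

```text
0.0 [ 0.28218799 -0.55698393  0.23006241] [ 1.96089005  0.47038778 -1.96136297] [[-0.001  0.452 -0.892]
 [ 0.002 -0.892 -0.452]
 [-1.    -0.002 -0.   ]]
scene jig 0.94 [0.5149 0.0326 0.0046]
scene jig 0.35 [ 0.7633 -0.2282 -0.0028]
scene batten 0.94 [ 0.4616 -0.1862  0.0134]
scene batten 0.69 [ 0.2442 -0.2769  0.0038]
scene batten 0.59 [0.1977 0.2957 0.0028]
scene batten_left_end 0.94 [ 0.4499 -0.0628  0.0272]
scene batten_left_end 0.82 [ 0.153  -0.1935  0.0138]
scene batten_left_end 0.57 [0.0809 0.2793 0.0127]
scene batten_right_end 0.94 [ 0.3227 -0.3607  0.0153]
scene batten_right_end 0.66 [0.3192 0.3077 0.0141]
scene batten_right_end 0.63 [ 0.4751 -0.3068  0.0284]
scene red_stop_hinge 0.65 [0.4435 0.2992 0.0158]
scene red_stop_hinge 0.6 [0.5351 0.2003 0.0669]
scene blue_stop_hinge 0.6 [0.5471 0.0661 0.0662]
scene red_stop_face 0.68 [0.4694 0.1878 0.0271]
scene red_stop_face 0.48 [0.5467 0.068  0.0663]
scene offcut 0.52 [0.4428 0.2989 0.0154]
scene glue 0.9 [ 0.7624 -0.2294 -0.    ]
scene tape 0.58 [ 0.736   0.0292 -0.0025]
side jig 0.65 [ 0.5172  0.0309 -0.0067]
side batten 0.6 [ 0.4637 -0.1833  0.012 ]
side batten_left_end 0.85 [ 0.4499 -0.0676  0.0238]
side batten_left_end 0.69 [0.0812 0.2843 0.0126]
side batten_right_end 0.79 [ 0.4738 -0.3068  0.0241]
side batten_right_end 0.56 [0.3167 0.3023 0.0148]
side red_stop_hinge 0.94 [0.5399 0.1964 0.0634]
side blue_stop_hinge 0.6 [0.5481 0.0703 0.0649]
side red_stop_face 0.22 [0.5488 0.0708 0.0648]
side offcut 0.66 [0.4431 0.2997 0.011 ]
side glue 0.66 [ 0.7664 -0.2307 -0.0033]
side tape 0.66 [ 0.7389  0.0294 -0.0053]
```

View pics/scene1.png

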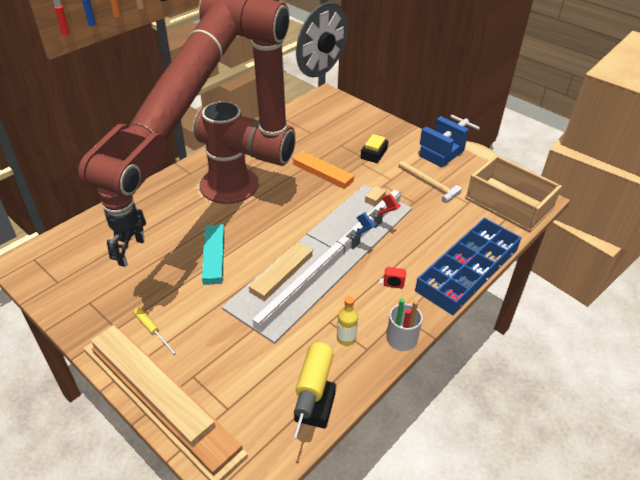

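View pics/side1.png

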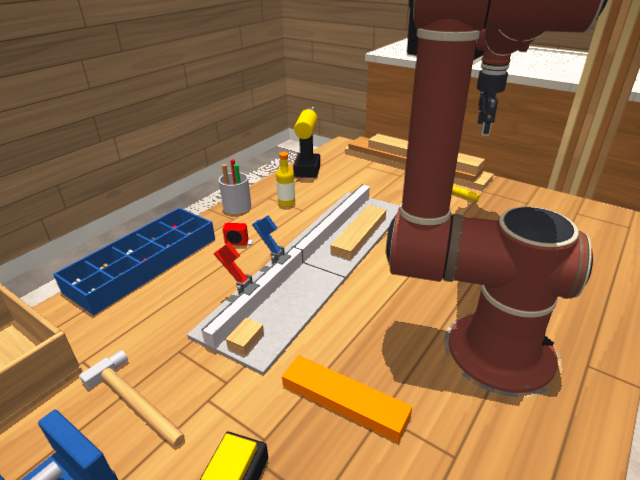

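>>> arm_command([
  [[-0.01, 0, 0, 5.6, 0, 0, 0], [-0.01, 0, 0, 5.6, 0, 0, 0], [-0.01, 0, 0, 5.6, 0, 0, 0], [-0.01, 0, 0, 5.6, 0, 0, 0], [0, -0.034, -0.019, 0, 0, 0, 0], [0, -0.034, -0.019, 0, 0, 0, 0], [0, -0.034, -0.019, 0, 0, 0, 0], [0, -0.034, -0.019, 0, 0, 0, 0], [0, -0.034, -0.019, 0, 0, 0, 0], [0, -0.034, -0.019, 0, 0, 0, 0], [0, -0.034, -0.019, 0, 0, 0, 0], [0, -0.034, -0.019, 0, 0, 0, 0], [0, -0.034, -0.019, 0, 0, 0, 0], [0, -0.034, -0.019, 0, 0, 0, 0], [0, -0.034, -0.019, 0, 0, 0, 0], [0, -0.034, -0.019, 0, 0, 0, 0]],
])

```text
t: 2.43
tool_pos: [0.4924, -0.1263, 0.2736]
tool_rot: [2.203, 0.042, -2.194]
contact_force: [0.3, -0.3, 0.3]
opening: -0.0001
```

```bash
cat >> h.py <<'E'
def rel(p):
    "world point -> tool-axis shift from TCP"
    o=ctrl.get_obs();return (R.from_rotvec(o["tool_rot"]).inv().apply(np.array(p)-o["tool_pos"])).round(4)
E
python3 - <<'E'
from h import *
o=ctrl.get_obs();print(R.from_rotvec(o["tool_rot"]).as_matrix().round(3)); print(rel([.637,.206,.26]))
im,M=snap("wrist","w1")
marks("wrist",M,["jig","batten","batten_left_end","batten_right_end","red_stop_hinge","blue_stop_hinge"])
E
```

```text
[[ 0.005  0.042 -0.999]
 [-0.004 -0.999 -0.042]
 [-1.     0.004 -0.004]]
[ 0.0131 -0.326  -0.1583]
wrist jig 0.97 [ 0.5167  0.0264 -0.0032]
wrist batten 0.63 [ 0.4643 -0.1881  0.0091]
wrist batten 0.62 [ 0.1999  0.2962 -0.0012]
wrist batten_left_end 0.75 [ 0.4473 -0.0683  0.0246]
wrist batten_right_end 0.94 [ 0.3292 -0.3583  0.0151]
wrist batten_right_end 0.61 [ 0.4783 -0.3033  0.0273]
wrist red_stop_hinge 0.41 [0.5472 0.0689 0.0639]
wrist blue_stop_hinge 0.79 [0.5453 0.0698 0.0635]
```

View pics/w1.png

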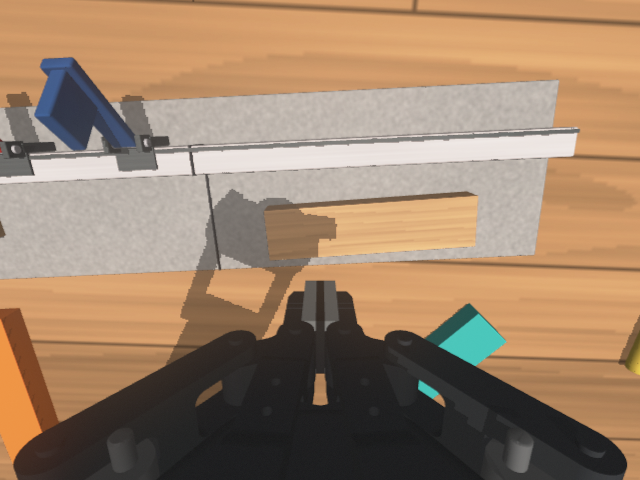

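>>> arm_command([
  [[0, -0.034, -0.02, 1, 0, 0, 0], [0, -0.034, -0.02, 1, 0, 0, 0], [0, -0.034, -0.02, 0, 0, 0, 0], [0, -0.034, -0.02, 0, 0, 0, 0], [0, -0.034, -0.02, 0, 0, 0, 0], [0, -0.034, -0.02, 0, 0, 0, 0], [0, -0.034, -0.02, 0, 0, 0, 0], [0, -0.034, -0.02, 0, 0, 0, 0], [0, -0.034, -0.02, 0, 0, 0, 0], [0, -0.034, 0, 0, 0, 0, 0], [0, 0, 0, 0, 0, 0, 0]],
])

```text
t: 3.7
tool_pos: [0.6846, 0.1996, 0.2701]
tool_rot: [-2.21, 0.052, 2.2]
contact_force: [-0.7, 0.3, 0.8]
opening: -0.0004
```

```bash
python3 - <<'E'
from h import *
o=ctrl.get_obs();print(R.from_rotvec(o["tool_rot"]).as_matrix().round(3)); print(rel([.637,.206,.115]))
im,M=snap("wrist","w2")
marks("wrist",M,["jig","red_stop_hinge","blue_stop_hinge","red_stop"])
marks("wrist",M,["red_stop"],search_frame)
im,M=snap("side");marks("side",M,["red_stop_hinge","red_stop"]);marks("side",M,["red_stop"],search_frame)
E
```

```text
[[ 0.004 -0.04  -0.999]
 [-0.007 -0.999  0.04 ]
 [-1.     0.007 -0.005]]
[ 0.1548 -0.0057  0.0485]
wrist blue_stop_hinge 0.96 [0.5466 0.0677 0.067 ]Traceback (most recent call last):
  File "<stdin>", line 4, in <module>
  File "h.py", line 15, in marks
    for d in f(name,t)[:3]:
             ~^^^^^^^^
ValueError: it knows: batten, batten_left_end, batten_right_end, blue_stop_hinge, glue, jig, mallet, offcut, red_stop_face, red_stop_hinge, screwdriver, tape
```

View pics/w2.png

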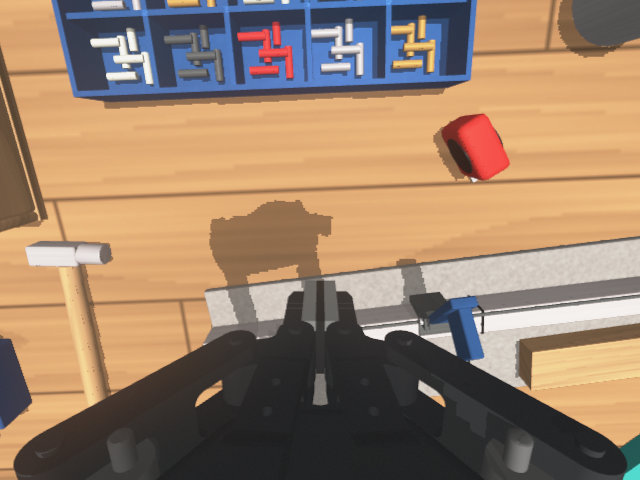

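>>> arm_command([
  [[0.031, 0, 0, -3.3, 0, 0, 0], [0.031, 0, 0, -3.3, 0, 0, 0], [0.031, 0, 0, 0, 0, 0, 0], [0.031, 0, 0, 0, 0, 0, 0], [0.0, 0, 0, 0, 0, 0, 0]],
])

```text
t: 4.32
tool_pos: [0.6884, 0.1819, 0.1507]
tool_rot: [2.202, 0.058, -2.166]
contact_force: [-0.2, 0.3, -1.9]
opening: -0.0005
```

```bash
python3 - <<'E'
from h import *
o=ctrl.get_obs();print(R.from_rotvec(o["tool_rot"]).as_matrix().round(3)); print(rel([.637,.206,.115]),rel([.5375,.198,.115]))
im,M=snap("side");marks("side",M,["red_stop_hinge"]);marks("side",M,["red_stop_hinge"],search_frame)
cv2.imwrite("pics/s2.png",cv2.resize(im[150:350,150:350],(600,600))[:,:,::-1])
im,M=snap("scene");marks("scene",M,["red_stop_hinge"]);marks("scene",M,["red_stop_hinge"],search_frame)
E
```

```text
[[ 0.017  0.063 -0.998]
 [-0.01  -0.998 -0.063]
 [-1.     0.011 -0.016]]
[ 0.0346 -0.0277  0.0503] [ 0.0329 -0.026   0.1501]
side red_stop_hinge 0.83 [0.5385 0.1919 0.0649]
side red_stop_hinge 0.88 [0.5548 0.2018 0.0925]
scene red_stop_hinge 0.87 [0.535  0.1966 0.0661]
scene red_stop_hinge 0.76 [0.5598 0.1972 0.1109]
scene red_stop_hinge 0.34 [ 0.7759 -0.2425  0.0928]
scene red_stop_hinge 0.2 [0.5635 0.0635 0.1071]
```

View pics/s2.png

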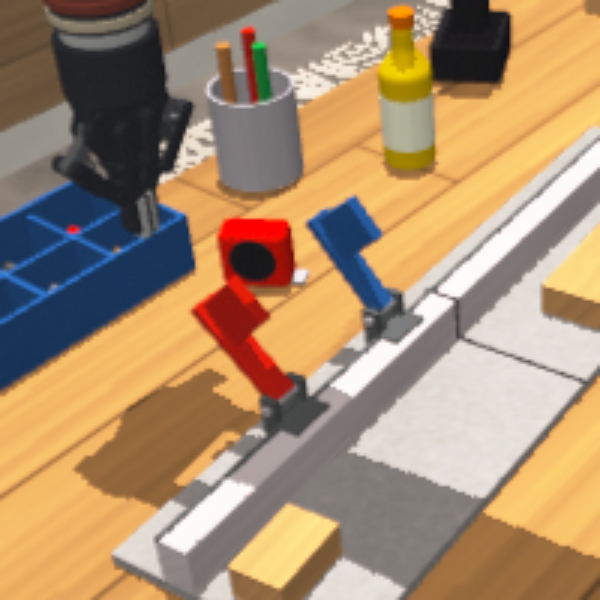

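>>> arm_command([
  [[0.015, -0.012, 0, 0, 0, 0, 0], [0.015, -0.012, 0, 0, 0, 0, 0], [0, 0, 0.02, 0, 0, 0, 0], [0, 0, 0.02, 0, 0, 0, 0], [0, 0, 0.02, 0, 0, 0, 0], [0, 0, 0.02, 0, 0, 0, 0], [0, 0, 0.02, 0, 0, 0, 0], [0, 0, 0.02, 0, 0, 0, 0], [0, 0, 0, 0, 0, 0, 0]],
])

```text
t: 5.37
tool_pos: [0.6001, 0.2107, 0.1482]
tool_rot: [2.31, 0.072, -2.048]
contact_force: [-0.5, 0.6, -0.6]
opening: 0.0001
```

```bash
python3 - <<'E'
from h import *
print(rel([.489,.196,.122]))
im,M=snap("side")
cv2.imwrite("pics/s3.png",cv2.resize(im[150:350,150:350],(600,600))[:,:,::-1])
E
```

```text
[0.0128 0.0065 0.1142]
```

View pics/s3.png

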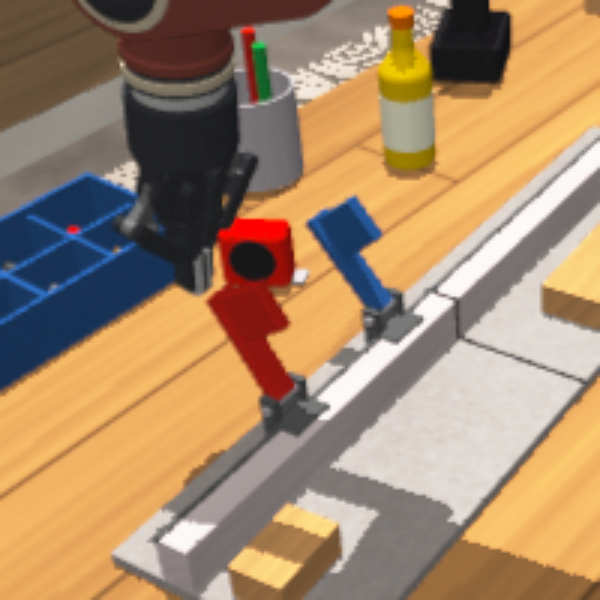

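```bash
cat >> h.py <<'E'
def go(p,a=0.076):
    "shift (m) and turn (deg) in tool axes to world point p, tool down, y along -jig y"
    jx=np.array([np.cos(a),np.sin(a),0]);jy=np.array([-np.sin(a),np.cos(a),0])
    D=R.from_matrix(np.c_[[0,0,-1],-jy,-jx]);o=ctrl.get_obs();C=R.from_rotvec(o["tool_rot"])
    print("t",o["t"],"pos",np.round(o["tool_pos"],4),"shift",rel(p),"turn",np.degrees((C.inv()*D).as_rotvec()).round(2),"F",np.round(o["contact_force"],1))
E
python3 -c "
from h import *
go([.6,.203,.122]);go([.489,.196,.122])"
```

```text
t 5.4167 pos [0.6008 0.2111 0.1485] shift [0.0262 0.0078 0.0046] turn [-0.27 -6.86 -0.5 ] F [0.9 0.9 1.4]
t 5.4167 pos [0.6008 0.2111 0.1485] shift [0.0129 0.0069 0.115 ] turn [-0.27 -6.86 -0.5 ] F [0.9 0.9 1.4]
```

>>> arm_command([
  [[0.014, 0.004, 0, 0, -3.5, 0, 0], [0.014, 0.004, 0, 0, -3.5, 0, 0], [0, 0, 0, 0, 0, 0, 0]],
])

```text
t: 5.67
tool_pos: [0.6028, 0.2069, 0.12]
tool_rot: [2.173, 0.074, -2.187]
contact_force: [-0.6, -0.8, -0.9]
opening: 0.0001
```

```bash
python3 -c "
from h import *
go([.6,.203,.122]);go([.489,.196,.122])"
```

```text
t 5.6667 pos [0.6028 0.2069 0.12  ] shift [-0.002   0.0037  0.0031] turn [-0.09  0.37 -0.36] F [-0.6 -0.8 -0.9]
t 5.6667 pos [0.6028 0.2069 0.12  ] shift [-0.0013  0.0024  0.1143] turn [-0.09  0.37 -0.36] F [-0.6 -0.8 -0.9]
```

>>> arm_command([
  [[0, 0, 0.017, 0, -0.5, 0, 0], [0, 0, 0.017, 0, -0.5, 0, 0], [0, 0, 0.017, 0, -0.5, 0, 0], [0, 0, 0.017, 0, -0.5, 0, 0], [0, 0, 0, 0, 0, 0, 0]],
])

```text
t: 6.08
tool_pos: [0.5392, 0.2049, 0.1214]
tool_rot: [2.148, 0.074, -2.208]
contact_force: [-0.3, 0.2, -0.8]
opening: -0.0
```

```bash
python3 -c "
from h import *
go([.489,.196,.122])"
```

```text
t 6.0833 pos [0.5392 0.2049 0.1214] shift [0.0008 0.0051 0.0507] turn [ 0.02  1.57 -0.44] F [-0.3  0.2 -0.8]
```

>>> arm_command([
  [[0, 0.003, 0.017, 0, 0.3, 0, 0], [0, 0.003, 0.017, 0, 0.3, 0, 0], [0, 0, 0.017, 0, 0, 0, 0], [0, 0, 0.005, 0, 0, 0, 0], [0, 0, 0, 0, 0, 0, 0]],
])

```text
t: 6.5
tool_pos: [0.4837, 0.198, 0.1197]
tool_rot: [2.167, 0.08, -2.19]
contact_force: [0.3, -1.2, 1.0]
opening: -0.0001
```

```bash
python3 - <<'E'
from h import *
go([.475,.194,.071])
im,M=snap("side")
cv2.imwrite("pics/s4.png",cv2.resize(im[150:350,150:350],(600,600))[:,:,::-1])
E
```

```text
t 6.5 pos [0.4837 0.198  0.1197] shift [0.0488 0.003  0.0085] turn [ 0.17  0.61 -0.3 ] F [ 0.3 -1.2  1. ]
```

View pics/s4.png

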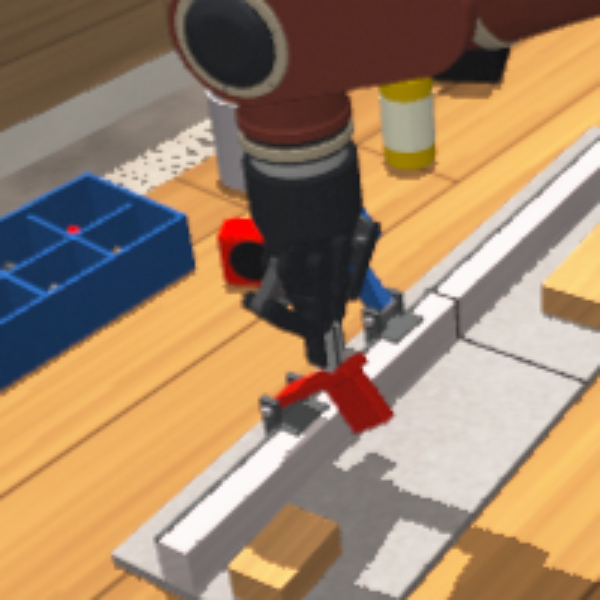

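>>> arm_command([
  [[0.013, 0.001, 0.004, 0, 0.3, 0, 0], [0.013, 0.001, 0.003, 0, 0.3, 0, 0], [0.013, 0, 0.002, 0, 0, 0, 0], [0.012, 0, 0.001, 0, 0, 0, 0], [0.006, 0, 0, 0, 0, 0, 0], [0.005, 0, 0, 0, 0, 0, 0]],
])

```text
t: 7.05
tool_pos: [0.4796, 0.1974, 0.0706]
tool_rot: [2.171, 0.081, -2.184]
contact_force: [-24.3, -6.1, 41.5]
opening: -0.0002
```

```bash
python3 - <<'E'
from h import *
go([.475,.194,.071])
E
```

```text
t 7.05 pos [0.4796 0.1974 0.0706] shift [-0.0004  0.0031  0.0049] turn [ 0.23  0.35 -0.33] F [-24.3  -6.1  41.5]
```

>>> arm_command([
  [[-0.015, 0, 0, 0, 0, 0, 0], [-0.03, 0, 0, 0, 0, 0, 0], [-0.03, 0, 0, 0, 0, 0, 0], [-0.03, 0, 0, 0, 0, 0, 0.04], [-0.01, 0.02, 0.01, 0, 0, 0, 0.085], [0, 0.03, 0.012, 0, 0, 0, 0.085], [0, 0.03, 0.012, 0, 0, 0, 0.085], [0, 0.03, 0.012, 0, 0, 0, 0.085], [0, 0.03, 0.012, 0, 0, 0, 0.085], [0, 0.03, 0.012, 0, 0, 0, 0.085], [0, 0.03, 0.012, 0, 0, 0, 0.085], [0, 0.03, 0.012, 0, 0, 0, 0.085], [0, 0.03, 0.012, 0, 0, 0, 0.085], [0, 0.03, 0.012, 0, 0, 0, 0.085], [0, 0.03, 0.012, 0, 0, 0, 0.085], [0, 0, 0, 0, 0, 0, 0.085]],
])

```text
t: 8.38
tool_pos: [0.3831, -0.1434, 0.1928]
tool_rot: [2.17, 0.088, -2.179]
contact_force: [-0.4, 0.6, -0.3]
opening: 0.0849
```

```bash
python3 - <<'E'
from h import *
go([.379,-.192,.014])
im,M=snap("wrist");marks("wrist",M,["jig","batten","batten_left_end","batten_right_end"])
im,M=snap("side")
marks("side",M,["batten","batten_left_end","batten_right_end","red_stop_face","red_stop_hinge"])
cv2.imwrite("pics/s5.png",cv2.resize(im[170:370,180:420],(720,600))[:,:,::-1])
E
```

```text
t 8.3833 pos [ 0.3831 -0.1434  0.1928] shift [0.1791 0.0471 0.0074] turn [ 0.6   0.27 -0.31] F [-0.4  0.6 -0.3]
wrist jig 0.92 [ 0.519   0.0287 -0.0038]
wrist batten 0.86 [ 0.466  -0.1851  0.0092]
wrist batten 0.69 [ 0.2411 -0.2768  0.0018]
wrist batten_left_end 0.78 [ 0.449  -0.0693  0.0215]
wrist batten_left_end 0.76 [ 0.152  -0.1929  0.0098]
wrist batten_right_end 0.8 [ 0.4761 -0.3047  0.0267]
wrist batten_right_end 0.62 [ 0.3286 -0.3566  0.014 ]
side batten 0.71 [ 0.1998  0.2923 -0.0005]
side batten 0.58 [ 0.4666 -0.1838  0.0125]
side batten 0.57 [ 0.2453 -0.2754 -0.0055]
side batten_left_end 0.87 [ 0.4498 -0.0664  0.0265]
side batten_left_end 0.7 [0.0839 0.2835 0.0123]
side batten_right_end 0.87 [ 0.3314 -0.3534  0.0145]
side batten_right_end 0.75 [ 0.4753 -0.3077  0.0241]
side batten_right_end 0.72 [0.3196 0.3027 0.0151]
side red_stop_face 0.71 [0.4681 0.1894 0.0244]
side red_stop_hinge 0.73 [0.536  0.1959 0.0627]
```

View pics/s5.png

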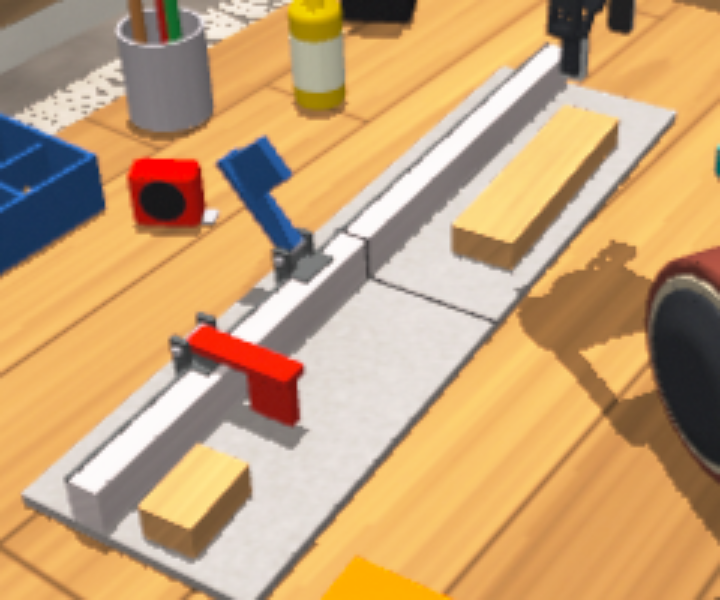

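The picture shows the red stop level at (245,350) with its fin hanging, and the blue stop still leaning back. The batten is untouched at (540,190). Next I move to the front of the batten.

>>> arm_command([
  [[0, 0.024, 0.004, 0.3, 0, 0, 0.085], [0.01, 0.024, 0.004, 0.3, 0, 0, 0.085], [0.03, 0, 0, 0, 0, 0, 0.085], [0.034, 0, 0, 0, 0, 0, 0.085], [0.034, 0, 0, 0, 0, 0, 0.085], [0.034, 0, 0, 0, 0, 0, 0.085], [0.02, 0, 0, 0, 0, 0, 0.085], [0, 0, 0, 0, 0, 0, 0.085]],
])

```text
t: 9.6
tool_pos: [0.3858, -0.1904, 0.0309]
tool_rot: [2.178, 0.084, -2.16]
contact_force: [-0.4, -0.6, -0.2]
opening: 0.0852
```

```bash
python3 - <<'E'
from h import *
go([.379,-.192,.014])
E
```

```text
t 9.6 pos [ 0.3858 -0.1904  0.0309] shift [0.0168 0.0008 0.0071] turn [ 0.82 -0.44 -0.74] F [-0.4 -0.6 -0.2]
```

>>> arm_command([
  [[0.008, 0, 0, 0.4, -0.2, -0.4, 0.085], [0.007, 0, 0, 0.4, -0.2, -0.3, 0.085], [0, 0, -0.01, 0, 0, 0, 0.085], [0, 0, -0.01, 0, 0, 0, 0.085], [0, 0, -0.01, 0, 0, 0, 0.085], [0, 0, -0.01, 0, 0, 0, 0.085], [0, 0, -0.01, 0, 0, 0, 0.085], [0, 0, 0, 0, 0, 0, 0.085]],
])

```text
t: 10.27
tool_pos: [0.4453, -0.1872, 0.0212]
tool_rot: [2.187, 0.08, -2.172]
contact_force: [-0.7, -1.0, 0.6]
opening: 0.0847
```

```bash
python3 - <<'E'
from h import *
go([.4605,-.186,.014])
E
```

```text
t 10.2667 pos [ 0.4453 -0.1872  0.0212] shift [ 0.0073 -0.     -0.0152] turn [ 0.12 -0.37 -0.27] F [-0.7 -1.   0.6]
```

>>> arm_command([
  [[0.004, 0, -0.006, 0, -0.3, 0, 0.085], [0.003, 0, -0.006, 0, 0, 0, 0.085], [0, 0, -0.004, 0, 0, 0, 0.085], [0, 0, -0.002, 0, 0, 0, 0.085]],
])

```text
t: 10.6
tool_pos: [0.463, -0.1864, 0.0152]
tool_rot: [2.167, 0.084, -2.184]
contact_force: [-16.2, -4.9, 12.4]
opening: 0.0847
```

```bash
python3 - <<'E'
from h import *
go([.4605,-.186,.014])
E
```

```text
t 10.6 pos [ 0.463  -0.1864  0.0152] shift [ 0.0012 -0.0006  0.0025] turn [ 0.44  0.47 -0.36] F [-16.2  -4.9  12.4]
```

>>> arm_command([
  [[0, 0, 0.015, 0, 0, 0, 0.085], [-0.01, 0, 0.015, 0, 0, 0, 0.085], [-0.035, 0, 0, 0, 0, 0, 0.05], [-0.035, 0, 0, 0, 0, 0, 0], [-0.035, 0.02, 0, 0, 0, 0, 0], [0, 0.03, -0.012, 0, 0, 0, 0], [0, 0.03, -0.015, 0, 0, 0, 0], [0, 0.03, -0.015, 0, 0, 0, 0], [0, 0.03, -0.015, 0, 0, 0, 0], [0, 0.02, -0.01, 0, 0, 0, 0], [0, 0, 0, 0, 0, 0, 0]],
])

```text
t: 11.52
tool_pos: [0.5201, -0.348, 0.1383]
tool_rot: [2.177, 0.082, -2.167]
contact_force: [0.7, 1.0, 0.5]
opening: 0.0001
```

```bash
python3 - <<'E'
from h import *
go([.511,-.349,.022])
for n in("wrist","scene"):
    im,M=snap(n,"e_"+n);marks(n,M,["jig","batten","batten_left_end","batten_right_end"])
E
```

```text
t 11.5167 pos [ 0.5201 -0.348   0.1383] shift [ 0.1163 -0.0011  0.0096] turn [ 0.59 -0.22 -0.64] F [0.7 1.  0.5]
wrist batten 0.85 [ 0.5053 -0.1823  0.0125]
wrist batten_right_end 0.61 [ 0.5152 -0.3027  0.0289]
scene jig 0.94 [0.5158 0.034  0.0032]
scene batten 0.92 [0.1964 0.2943 0.0054]
scene batten 0.8 [ 0.245  -0.2772  0.0016]
scene batten 0.66 [ 0.5064 -0.1837  0.0124]
scene batten_left_end 0.84 [0.078  0.2821 0.0149]
scene batten_left_end 0.74 [ 0.1507 -0.1932  0.0148]
scene batten_left_end 0.57 [ 0.4981 -0.058   0.0284]
scene batten_right_end 0.95 [0.319  0.3075 0.0148]
scene batten_right_end 0.83 [ 0.5164 -0.3051  0.0277]
scene batten_right_end 0.76 [ 0.3285 -0.3589  0.0168]
```

View pics/e_wrist.png

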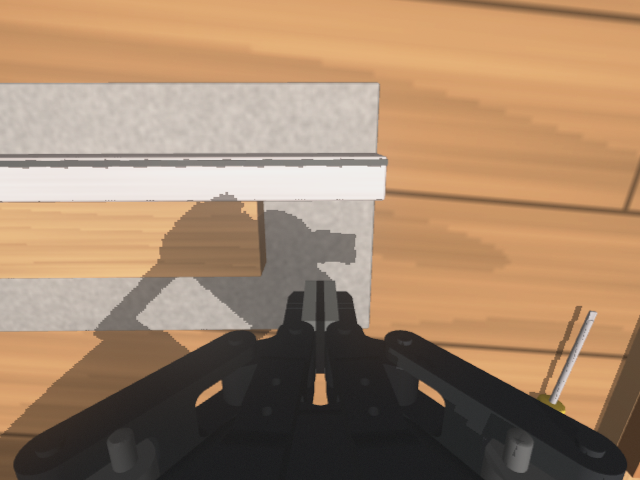

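>>> arm_command([
  [[0.03, 0, 0, 0.3, 0, -0.3, 0], [0.03, 0, 0, 0.3, 0, -0.3, 0], [0.03, 0, 0, 0, 0, 0, 0], [0.02, 0, 0, 0, 0, 0, 0], [0.007, 0, 0, 0, 0, 0, 0], [0, 0, 0, 0, 0, 0, 0]],
])

```text
t: 12.52
tool_pos: [0.5208, -0.3446, 0.0217]
tool_rot: [2.188, 0.082, -2.169]
contact_force: [-0.8, -0.6, 0.4]
opening: -0.0001
```

```bash
python3 - <<'E'
from h import *
go([.4915,-.068,.022])
E
```

```text
t 12.5167 pos [ 0.5208 -0.3446  0.0217] shift [-0.0016 -0.2781  0.0072] turn [ 0.21 -0.48 -0.27] F [-0.8 -0.6  0.4]
```

>>> arm_command([
  [[0, -0.008, 0.003, 0, -0.2, -0.2, 0], [0, -0.008, 0.003, 0, -0.2, 0, 0], [0, -0.01, 0, 0, 0, 0, 0], [0, -0.012, 0, 0, 0, 0, 0], [0, -0.014, 0, 0, 0, 0, 0], [0, -0.014, 0, 0, 0, 0, 0], [0, -0.014, 0, 0, 0, 0, 0], [0, -0.014, 0, 0, 0, 0, 0], [0, -0.014, 0, 0, 0, 0, 0]],
])

```text
t: 13.27
tool_pos: [0.5078, -0.2315, 0.0291]
tool_rot: [2.186, 0.074, -2.165]
contact_force: [-0.7, -1.8, -0.4]
opening: -0.0001
```

```bash
python3 - <<'E'
from h import *
go([.4915,-.068,.022])
E
```

```text
t 13.2667 pos [ 0.5078 -0.2315  0.0291] shift [ 0.0052 -0.1643  0.0033] turn [ 0.19 -0.51 -0.65] F [-0.7 -1.8 -0.4]
```

>>> arm_command([
  [[0.003, -0.012, 0, 0, -0.2, -0.3, 0], [0.003, -0.014, 0.001, 0, -0.2, -0.3, 0], [0.001, -0.014, 0.001, 0, 0, -0.1, 0], [0.001, -0.014, 0, 0, 0, -0.1, 0], [0.001, -0.014, 0, 0, 0, -0.1, 0], [0.001, -0.014, 0, 0, 0, -0.1, 0], [0.001, -0.014, 0, 0, 0, -0.1, 0], [0, -0.012, 0, 0, 0, 0, 0]],
])

```text
t: 13.93
tool_pos: [0.4993, -0.1239, 0.0243]
tool_rot: [2.176, 0.074, -2.164]
contact_force: [-0.2, -1.8, 0.1]
opening: -0.0002
```

```bash
python3 - <<'E'
from h import *
go([.4915,-.068,.022])
im,M=snap("scene")
marks("scene",M,["batten","batten_left_end","batten_right_end","red_stop_face"])
im,M=snap("side")
marks("side",M,["batten","batten_left_end","batten_right_end","red_stop_face"])
cv2.imwrite("pics/s6.png",cv2.resize(im[170:370,180:420],(720,600))[:,:,::-1])
E
```

```text
t 13.9333 pos [ 0.4993 -0.1239  0.0243] shift [ 0.0014 -0.0564  0.003 ] turn [ 0.51 -0.28 -0.96] F [-0.2 -1.8  0.1]
scene batten 0.93 [0.4879 0.0071 0.0115]
scene batten 0.79 [0.1982 0.2957 0.0021]
scene batten 0.71 [ 0.2428 -0.2774  0.0038]
scene batten_left_end 0.92 [ 0.1514 -0.1934  0.0141]
scene batten_left_end 0.79 [0.4825 0.1319 0.0289]
scene batten_right_end 0.95 [ 0.4965 -0.1092  0.0313]
scene batten_right_end 0.73 [0.317  0.3058 0.016 ]
scene batten_right_end 0.7 [ 0.3271 -0.3601  0.0161]
scene red_stop_face 0.74 [0.4699 0.1875 0.0269]
side batten 0.88 [ 1.982e-01  2.933e-01 -2.000e-04]
side batten 0.75 [0.4872 0.0162 0.0102]
side batten 0.74 [ 0.245  -0.2737 -0.0034]
side batten_left_end 0.89 [0.4789 0.1317 0.0258]
side batten_left_end 0.81 [0.0819 0.2812 0.0122]
side batten_right_end 0.83 [ 0.4947 -0.1098  0.0264]
side batten_right_end 0.8 [ 0.333  -0.3582  0.0168]
side batten_right_end 0.57 [0.3197 0.3029 0.0144]
side red_stop_face 0.98 [0.4693 0.1872 0.0256]
side red_stop_face 0.56 [0.5362 0.1931 0.0638]
```

View pics/s6.png

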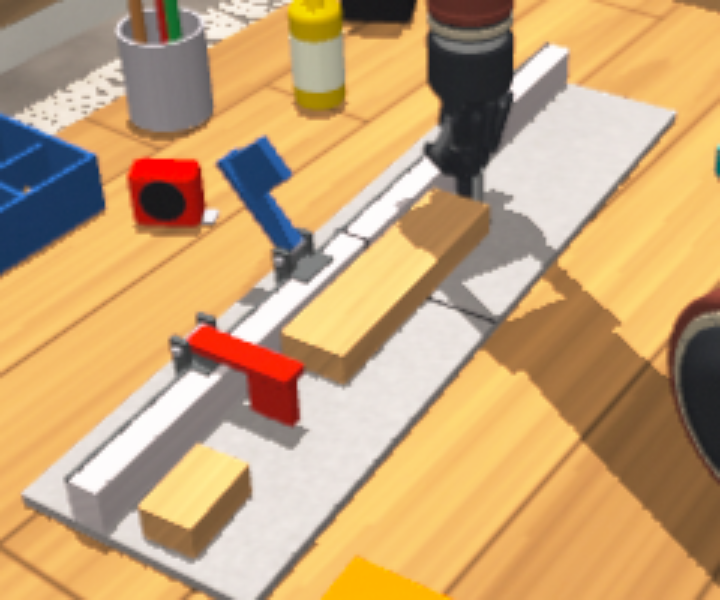

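The batten lies along the fence at (390,285), about 55 mm short of the red fin at (275,395). The blue stop is still up. I keep pushing, slower towards the end.

>>> arm_command([
  [[0.001, -0.012, 0.001, 0, -0.1, -0.4, 0], [0.001, -0.01, 0.001, 0, -0.1, -0.4, 0], [0, -0.01, 0, 0, 0, -0.1, 0], [0, -0.006, 0, 0, 0, 0, 0], [0, -0.003, 0, 0, 0, 0, 0], [0, -0.002, 0, 0, 0, 0, 0]],
])

```text
t: 14.93
tool_pos: [0.4949, -0.0804, 0.0228]
tool_rot: [2.182, 0.088, -2.173]
contact_force: [0.4, -1.4, 1.4]
opening: -0.0003
```

```bash
python3 - <<'E'
from h import *
go([.4915,-.068,.022])
E
```

```text
t 14.9333 pos [ 0.4949 -0.0804  0.0228] shift [ 0.0007 -0.0126  0.0024] turn [ 0.42 -0.24 -0.13] F [ 0.4 -1.4  1.4]
```

>>> arm_command([
  [[0, -0.004, 0, 0, 0, 0, 0], [0, -0.003, 0, 0, 0, 0, 0], [0, -0.002, 0, 0, 0, 0, 0], [0, -0.002, 0, 0, 0, 0, 0]],
])

```text
t: 15.27
tool_pos: [0.4939, -0.0679, 0.0228]
tool_rot: [2.182, 0.089, -2.172]
contact_force: [-0.0, -2.2, 1.3]
opening: -0.0004
```

>>> arm_command([
  [[0, -0.0015, 0, 0, 0, 0, 0], [0, -0.0015, 0, 0, 0, 0, 0]],
])

```text
t: 15.43
tool_pos: [0.4943, -0.0666, 0.0231]
tool_rot: [2.18, 0.085, -2.168]
contact_force: [0.8, -10.2, -0.2]
opening: -0.0
```

>>> arm_command([
  [[0, 0.01, 0, 0, 0, 0, 0], [0, 0.02, 0, 0, 0, 0, 0], [-0.02, 0.015, 0, 0, 0, 0, 0], [-0.035, 0, 0, 0, 0, 0, 0], [-0.035, 0, 0.01, 0, 0, 0, 0], [-0.02, 0, 0.03, 0, 0, 0, 0.06], [0, -0.015, 0.03, 0, 0, 0, 0.085], [0, -0.025, 0.03, 0, 0, 0, 0.085], [0, -0.025, 0.01, 0, 0, 0, 0.085], [0, 0, 0, 0, 0, 0, 0.085]],
])

```text
t: 16.27
tool_pos: [0.3759, -0.0558, 0.1357]
tool_rot: [2.182, 0.095, -2.187]
contact_force: [0.2, -0.5, -0.1]
opening: 0.0608
```

```bash
python3 - <<'E'
from h import *
go([.40,.0,.014])
for n in("wrist","scene","side"):
    im,M=snap(n,"f_"+n)
    marks(n,M,["batten","batten_left_end","batten_right_end","red_stop_face","red_stop_hinge","jig"])
    if n=="side": cv2.imwrite("pics/s7.png",cv2.resize(im[170:370,180:420],(720,600))[:,:,::-1])
E
```

```text
t 16.2667 pos [ 0.3759 -0.0558  0.1357] shift [ 0.122  -0.0527 -0.0287] turn [0.19 0.13 0.46] F [ 0.2 -0.5 -0.1]
wrist batten 0.9 [0.4841 0.0697 0.0084]
wrist batten 0.68 [ 0.2437 -0.2788  0.0004]
wrist batten_left_end 0.89 [ 0.1472 -0.1954  0.013 ]
wrist batten_right_end 0.93 [ 0.4948 -0.054   0.0274]
scene batten 0.95 [ 0.2399 -0.2775  0.0021]
scene batten 0.91 [0.4815 0.0646 0.0114]
scene batten 0.25 [0.535  0.1983 0.0677]
scene batten_left_end 0.82 [0.4743 0.1898 0.0272]
scene batten_left_end 0.6 [0.0812 0.2803 0.0145]
scene batten_left_end 0.57 [ 0.1522 -0.1934  0.0138]
scene batten_right_end 0.96 [ 0.3299 -0.3591  0.0161]
scene batten_right_end 0.93 [0.3153 0.3042 0.0133]
scene batten_right_end 0.59 [ 0.4917 -0.0514  0.0289]
scene red_stop_face 0.72 [0.4723 0.1874 0.029 ]
scene red_stop_hinge 0.88 [0.5327 0.1989 0.0681]
scene red_stop_hinge 0.65 [0.4425 0.3008 0.0144]
scene jig 0.92 [0.5144 0.0306 0.0013]
scene jig 0.66 [0.4802 0.066  0.0119]
side batten 0.89 [ 0.2437 -0.2756 -0.0049]
side batten 0.6 [ 0.1989  0.2898 -0.002 ]
side batten 0.26 [ 0.7408  0.0314 -0.0037]
side batten_left_end 0.97 [0.4752 0.1871 0.0245]
side batten_left_end 0.85 [0.081  0.2835 0.0132]
side batten_right_end 0.94 [ 0.3322 -0.3535  0.0159]
side batten_right_end 0.71 [0.3193 0.3002 0.0135]
side batten_right_end 0.58 [ 0.4886 -0.0553  0.0264]
side red_stop_face 0.72 [0.4681 0.1856 0.025 ]
side red_stop_hinge 0.84 [0.5373 0.1924 0.062 ]
side red_stop_hinge 0.64 [0.5473 0.071  0.0675]
side jig 0.76 [ 0.5148  0.0305 -0.0011]
side jig 0.6 [0.5489 0.0702 0.0671]
```

View pics/f_wrist.png

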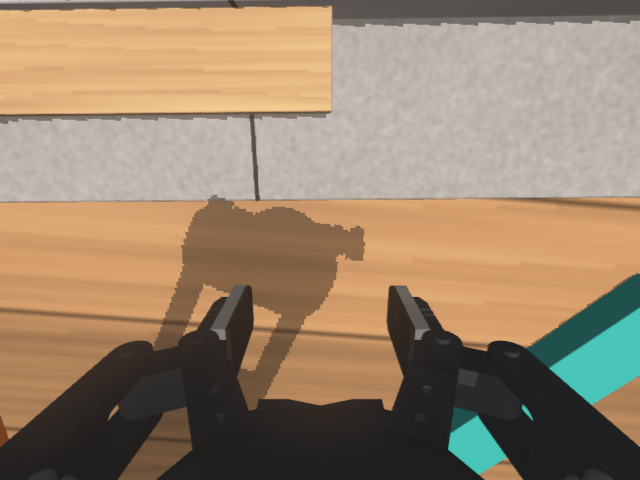

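View pics/s7.png

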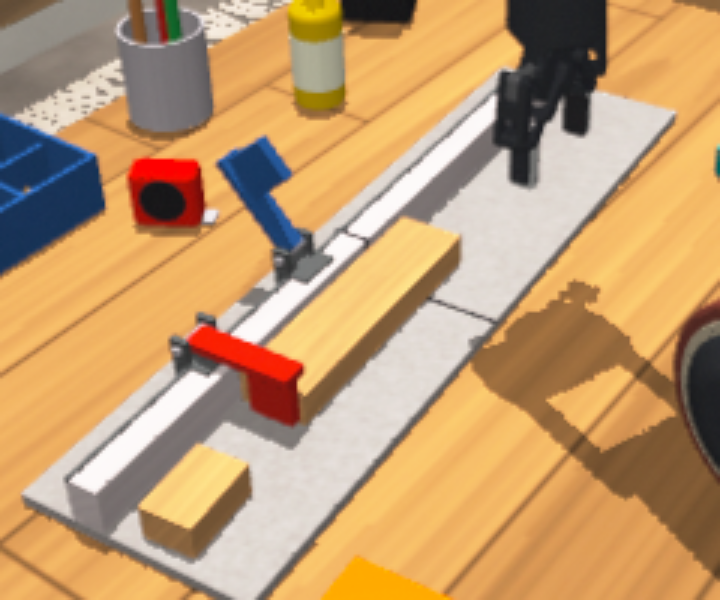

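>>> arm_command([
  [[0, -0.03, -0.005, 0, 0, 0, 0.085], [0, -0.03, -0.005, 0, 0, 0, 0.085], [0, -0.03, -0.005, 0, 0, 0.3, 0.085], [0, -0.012, 0, 0, 0, 0, 0.085], [0.03, 0, 0, 0, 0, 0, 0.085], [0.03, 0, 0, 0, 0, 0, 0.085], [0.03, 0, 0, 0, 0, 0, 0.085], [0.015, 0, 0, 0, 0, 0, 0.085], [0, 0, 0, 0, 0, 0, 0.085]],
])

```text
t: 18.07
tool_pos: [0.3897, 0.0488, 0.0328]
tool_rot: [2.193, 0.081, -2.17]
contact_force: [-1.1, -0.9, -0.2]
opening: 0.085
```

```bash
python3 - <<'E'
from h import *
go([.4435,.0623,.016])
E
```

```text
t 18.0667 pos [0.3897 0.0488 0.0328] shift [ 0.0173 -0.0094 -0.0545] turn [ 0.01 -0.61 -0.13] F [-1.1 -0.9 -0.2]
```

>>> arm_command([
  [[0.008, 0, -0.01, 0, -0.4, 0, 0.085], [0.006, 0, -0.01, 0, -0.2, 0, 0.085], [0, 0, -0.01, 0, 0, 0, 0.085], [0, 0, -0.008, 0, 0, 0, 0.085], [0, 0, -0.002, 0, 0, 0, 0.085]],
])

```text
t: 18.48
tool_pos: [0.4316, 0.0519, 0.0204]
tool_rot: [2.181, 0.08, -2.182]
contact_force: [1.2, 0.7, -0.6]
opening: 0.085
```

```bash
python3 - <<'E'
from h import *
go([.4435,.0623,.016])
E
```

```text
t 18.4833 pos [0.4316 0.0519 0.0204] shift [ 0.0044 -0.0095 -0.0127] turn [ 0.    0.02 -0.14] F [ 1.2  0.7 -0.6]
```

>>> arm_command([
  [[0.002, 0, -0.004, 0, 0, 0, 0.085], [0, 0, -0.003, 0, 0, 0, 0.085], [0, 0, -0.002, 0, 0, 0, 0.085], [0, 0, -0.001, 0, 0, 0, 0.085]],
])

```text
t: 18.82
tool_pos: [0.4414, 0.0524, 0.02]
tool_rot: [2.176, 0.081, -2.185]
contact_force: [-5.3, 0.0, 4.4]
opening: 0.0851
```

```bash
python3 - <<'E'
from h import *
go([.4435,.0623,.016])
E
```

```text
t 18.8167 pos [0.4414 0.0524 0.02  ] shift [ 0.004  -0.0097 -0.0029] turn [ 0.09  0.24 -0.17] F [-5.3  0.   4.4]
```

One firmer nudge to make sure it is seated, then retreat.

>>> arm_command([
  [[0, 0, -0.002, 0, 0, 0, 0.085], [0, 0, -0.002, 0, 0, 0, 0.085]],
])

```text
t: 18.98
tool_pos: [0.4414, 0.0526, 0.0199]
tool_rot: [2.162, 0.084, -2.196]
contact_force: [-9.0, -1.0, 7.0]
opening: 0.085
```

>>> arm_command([
  [[0, 0, 0.015, 0, 0, 0, 0.085], [0, 0, 0.025, 0, 0, 0, 0.085], [-0.03, 0, 0.01, 0, 0, 0, 0.085], [-0.035, 0, 0, 0, 0, 0, 0.085], [-0.035, 0, 0, 0, 0, 0, 0.085], [-0.035, 0, 0, 0, 0, 0, 0.085], [0, 0, 0, 0, 0, 0, 0.085]],
])

```text
t: 19.57
tool_pos: [0.3879, 0.0492, 0.1582]
tool_rot: [2.155, 0.084, -2.204]
contact_force: [1.1, -0.2, 0.7]
opening: 0.0848
```

```bash
python3 - <<'E'
from h import *
go([.4435,.0623,.016])
w,M=snap("wrist");marks("wrist",M,["batten","batten_left_end","batten_right_end","red_stop_face","red_stop_hinge"])
s,M=snap("side");marks("side",M,["batten_left_end","red_stop_face"])
a=cv2.resize(w,(400,300));b=cv2.resize(s[170:370,180:420],(400,333))
cv2.imwrite("pics/fin.png",np.hstack([cv2.resize(w[:300],(400,300)),cv2.resize(s[170:370,180:420],(400,300))])[:,:,::-1])
E
```

```text
t 19.5667 pos [0.3879 0.0492 0.1582] shift [ 0.1409 -0.0088 -0.0597] turn [ 0.21  1.29 -0.1 ] F [ 1.1 -0.2  0.7]
wrist batten 0.94 [ 0.2007  0.2912 -0.0038]
wrist batten 0.57 [0.4833 0.0656 0.0096]
wrist batten 0.57 [ 0.2439 -0.2775  0.003 ]
wrist batten_left_end 0.85 [0.0777 0.2845 0.0151]
wrist batten_left_end 0.73 [0.4742 0.1851 0.0268]
wrist batten_left_end 0.56 [ 0.1517 -0.1943  0.0124]
wrist batten_right_end 0.61 [ 0.4932 -0.052   0.0292]
wrist batten_right_end 0.57 [0.3189 0.3067 0.0155]
wrist red_stop_face 0.63 [0.4674 0.1879 0.0225]
side batten_left_end 0.76 [ 0.1547 -0.1955  0.0135]
side batten_left_end 0.74 [0.4744 0.1842 0.023 ]
side batten_left_end 0.6 [0.084  0.2824 0.0125]
```

The pictures are used up, so I check the butt joint by touch with one last light nudge at the right end.

>>> arm_command([
  [[0, 0.03, 0, 0, 0.6, 0, 0.03], [0, 0.03, 0, 0, 0.6, 0, 0], [0, 0.03, 0, 0, 0, 0, 0], [0, 0.03, -0.02, 0, 0, 0, 0], [0, 0.015, -0.03, 0, 0, 0, 0], [0, 0, -0.03, 0, 0, 0, 0], [0, 0, -0.01, 0, 0, 0, 0], [0, 0, 0, 0, 0, 0, 0]],
])

```text
t: 20.68
tool_pos: [0.485, -0.0826, 0.1401]
tool_rot: [2.153, 0.093, -2.208]
contact_force: [0.1, 0.6, -0.6]
opening: 0.0001
```

```bash
python3 -c "
from h import *
go([.4965,-.092,.022])"
```

```text
t 20.6833 pos [ 0.485  -0.0826  0.1401] shift [ 0.1178  0.0108 -0.0136] turn [0.35 1.43 0.21] F [ 0.1  0.6 -0.6]
```

>>> arm_command([
  [[0, 0.012, -0.008, 0.2, 0.7, 0, 0], [0.03, 0.004, -0.003, 0.2, 0.7, 0, 0], [0.03, 0, 0, 0, 0, 0, 0], [0.03, 0, 0, 0, 0, 0, 0], [0.02, 0, 0, 0, 0, 0, 0], [0, 0, 0, 0, 0, 0, 0]],
])

```text
t: 21.18
tool_pos: [0.4957, -0.0973, 0.0255]
tool_rot: [2.183, 0.088, -2.185]
contact_force: [-1.7, 0.8, 0.3]
opening: -0.0002
```

```bash
python3 -c "
from h import *
go([.4943,-.0666,.023])"
```

```text
t 21.1833 pos [ 0.4957 -0.0973  0.0255] shift [ 0.0027 -0.0307 -0.001 ] turn [0.04 0.04 0.21] F [-1.7  0.8  0.3]
```

>>> arm_command([
  [[0.001, -0.008, 0, 0, 0, 0, 0], [0, -0.006, 0, 0, 0, 0, 0], [0, -0.005, 0, 0, 0, 0, 0], [0, -0.002, 0, 0, 0, 0, 0]],
])

```text
t: 21.52
tool_pos: [0.4928, -0.0741, 0.0261]
tool_rot: [2.183, 0.088, -2.186]
contact_force: [0.7, 0.1, -0.1]
opening: 0.0002
```

>>> arm_command([
  [[0, -0.002, 0, 0, 0, 0, 0], [0, -0.002, 0, 0, 0, 0, 0], [0, -0.001, 0, 0, 0, 0, 0]],
])

```text
t: 21.77
tool_pos: [0.4949, -0.0682, 0.0299]
tool_rot: [2.188, 0.088, -2.177]
contact_force: [0.5, 0.1, -0.6]
opening: -0.0003
```

>>> arm_command([
  [[0.004, -0.001, 0, 0, 0, 0, 0], [0, -0.001, 0, 0, 0, 0, 0], [0, -0.001, 0, 0, 0, 0, 0]],
])

```text
t: 22.02
tool_pos: [0.4959, -0.0664, 0.027]
tool_rot: [2.188, 0.084, -2.171]
contact_force: [0.5, -6.1, -1.3]
opening: -0.0001
```

>>> arm_command([
  [[0, 0.01, 0, 0, 0, 0, 0], [0, 0.02, 0, 0, 0, 0, 0], [-0.02, 0.015, 0, 0, 0, 0, 0], [-0.035, 0, 0, 0, 0, 0, 0], [-0.035, 0, 0, 0, 0, 0, 0], [-0.03, 0, 0, 0, 0, 0, 0], [0, 0, 0, 0, 0, 0, 0], [0, 0, 0, 0, 0, 0, 0]],
])

```text
t: 22.68
tool_pos: [0.4967, -0.1159, 0.1493]
tool_rot: [2.186, 0.089, -2.183]
contact_force: [0.1, 0.0, -1.0]
opening: -0.0001
```

```bash
python3 - <<'E'
from h import *
for n in("scene","side"):
    im,M=snap(n,"z_"+n);marks(n,M,["batten_left_end","batten_right_end","red_stop_face","offcut"])
    marks(n,M,["red_stop_hinge","blue_stop_hinge"],search_frame)
print(ctrl.get_obs()["tool_pos"])
print(finish_job())
E
```

```text
scene batten_left_end 0.83 [ 0.15   -0.1923  0.0127]
scene batten_left_end 0.63 [0.4747 0.1907 0.0269]
scene batten_left_end 0.33 [0.4441 0.2982 0.015 ]
scene batten_right_end 0.96 [ 0.4925 -0.0541  0.0279]
scene batten_right_end 0.95 [ 0.3273 -0.3602  0.015 ]
scene batten_right_end 0.76 [0.322  0.3078 0.0157]
scene red_stop_face 0.68 [0.4699 0.1848 0.0261]
scene offcut 0.61 [0.4757 0.1907 0.0259]
scene offcut 0.52 [0.4422 0.3001 0.017 ]
scene red_stop_hinge 0.82 [0.5137 0.1899 0.0712]
scene blue_stop_hinge 0.71 [0.5631 0.0654 0.1025]
side batten_left_end 0.87 [0.472  0.1868 0.0259]
side batten_left_end 0.85 [0.0848 0.283  0.0119]
side batten_right_end 0.91 [ 0.3324 -0.358   0.0156]
side batten_right_end 0.8 [0.3183 0.3039 0.0159]
side batten_right_end 0.75 [ 0.4916 -0.0514  0.0259]
side red_stop_face 0.69 [0.4693 0.1883 0.0246]
side offcut 0.56 [0.445  0.2994 0.0102]
side red_stop_hinge 0.71 [0.4825 0.1931 0.0669]
side red_stop_hinge 0.21 [0.7265 0.0394 0.0294]
side blue_stop_hinge 0.79 [0.5628 0.0818 0.1002]
side blue_stop_hinge 0.41 [0.4825 0.193  0.065 ]
[ 0.49601451 -0.11506338  0.14780329]
the job is handed in; nothing more can be done
None
```

I set the jig up and handed the job in at about 23 s. The red stop was flipped over and pressed down first. Then the batten was pushed flat to the fence and slid left until it butted against the red stop, without being picked up.

**Last checks**
- **Batten against the stop:** a repeat nudge at the right end met resistance (6 N) at the same spot as the first time, within 0.2 mm. The cameras put the batten's left end within about 6 mm of the stop face, near the networks' own 4 mm error.
- **Batten against the fence:** a 9 N push towards the fence did not move it.
- **Stops:** the last side view I looked at showed the red stop level with its fin hanging. The final network readings agree, and they show the blue stop still leaning back.
- **Other things on the bench:** the offcut reads where it started, and the other things looked unmoved in the pictures.

**Checks that failed or disagreed**
- Pressing the red stop onto its limit peaked at about 48 N at the fingertips. That was contact by the fingers, not the arm or gripper body.
- The 12-picture limit was reached before the last close look, so the final state was checked by touch and by the networks only.
- In the last scene view, the network's top "offcut" guess was the batten's left end. Its second guess, and the side view, gave the right place.

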